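# Scrub out the leaning pen pot

### The job

The empty brass pen pot on the desk is dusty inside: take the round brush out of its white stand and scrub the pot with three full strokes along its slope, each one right down to the pot's floor and then up until at least half of the bristles show above the rim. Then stand the brush back in its white stand, bristles down and fully home, and let go. Leave the pot, the stand and the other things on the desk standing where they are.

Things in the scene. Friction and masses are not known exactly. Their poses are not given: they have to be found in the camera images.
- brush: Round brush, 200 mm, 90 g, loose, upright in the stand. Origin: centre of the flat bristle end; z runs to the handle end. 0-78 mm: cream bristles, 52 mm across at their soft tips, which give way; firm core 40 mm across. 80-106 mm: beech bolster, 44 mm across, tapering. 106-200 mm: straight round beech handle 26 mm across (grip from any side, near the top), coral band at 178-186 mm.
- pot: Leaning pen pot, 0.95 kg, loose: round dark steel foot (120 mm across, 12 thick) and a brass tube (60 mm outside, wall 3) with a round heel, leaning 34 degrees (0.60 rad) from vertical. Origin: centre of the foot's underside, z up. The mouth leans to the pot's own -x, roughly towards the robot; the rim's centre is 38 mm to -x of the origin and 119 mm above the desk.
- pot_floor (a point): Centre of the inner floor of the brass tube, 15 mm to +x of the pot's origin and 40 mm above the desk. Its z runs up along the tube's sloping axis, out of the mouth; its y is the pot's y. Bore 54 mm, depth from rim to floor 95 mm along the axis.
- stand: White ceramic brush stand, 0.6 kg nominal, loose on the desk: an upright sleeve 64 mm outside and 100 mm high on a round foot 96 mm across and 8 mm thick. Origin: centre of the underside, z up.
- stand_in (a point): Centre of the stand's inner floor, 8 mm above the desk. Bore 56 mm, depth 92 mm. The end of the brush rests on this floor when it is home.
- mug: White mug, 82 mm across, 95 mm high, loose, handle on its own +y side. Origin: centre of the underside. Bystander.
- candle: Amber glass candle jar with a copper lid, 78 mm across, 98 mm high, loose. Origin: centre of the underside. Bystander.
- speaker: Coral pebble speaker on a round metal tray, 132 mm across, 47 mm high, loose. Origin: centre of the underside. Bystander.
Mind the look-alikes: they are no part of the job. What is shaped like the stand but pink is not meant.

How it is judged:
By the outcome, as a careful person would: the job done as asked, in the order asked, and still so for the second after the job is handed in, with the robot touching nothing.
It also fails if it takes over 59 s, if anything falls off the work surface, if the arm or the gripper's body presses on something with over 40 N, if the wrist force passes 120 N, or if a joint passes its speed limit or range.

### The arm

A 6-joint arm with a two-finger parallel gripper is mounted at the origin on the work surface. World frame = base frame: x ahead of the robot, y to its left, z up, the work surface at z = 0. Lengths are in mm, angles in rad, forces in N, time in s.
With the tool pointing down it reaches from about 350 to 775 mm from the base axis. Payload 7.3 kg.
Tool frame: the origin (TCP) lies at the very end of the fingers, on their centre line; the grasp point (between the pads) lies 19 mm behind it (bot.grip_point_offset is the distance from the TCP to the grasp point, in mm); z points along the fingers, y is the line along which they close (so a half turn about z gives the same grasp; the last joint's range is limited). The gripper opens to 92 mm and grips with 3 to 60 N. Pads are 19 mm wide; open, the fingers measure 130 mm over their backs; the gripper's body (75 mm by 190 mm) begins 47 mm behind the grasp point.
Start: joints at [-1.328, 0.342, 1.524, -0, 1.275, -0.146], TCP at [199.039, -485.827, 226.741] pointing down, gripper open.
Joint ranges: [-2.53, 2.53], [-0.77, 2.02], [0.04, 2.7], [-1, 4.14], [0.28, 2.66], [-3.11, 3.11]. Speed limits (rad/s): [2.57, 2.57, 3.14, 3.14, 3.14, 3.14].

### API

Orientations are given as [roll, pitch, yaw] about the fixed x, y, z axes, in that order (R = Rz(yaw) Ry(pitch) Rx(roll)).
In Python, from plant import bot gives the robot as it stands. The module is installed in compiled form; this text tells all that it offers.
- The arm moves only by the shell command python3 -m jog 'ROWS' [OPENING]. ROWS is JSON, a list of rows, each a list of 6 numbers: the shift along the tool's x, y, z in mm, then the turn, a rotation vector about the tool's x, y, z in rad. In form: [[dx, dy, dz, rx, ry, rz], ...]. A call has 1 to 12 rows; each row shifts and turns the commanded pose from where the row before left it, along the tool's axes as they then stand; what a row does not reach is not made up. A row lasts 1/10 s, in which the tool goes at most 50 mm and 8.59 degrees, less where a joint would pass 70% of its speed; a pose out of reach is approached as far as the arm can. A call with a gripper value outside its range is refused whole. OPENING is the opening in per cent of the stroke, from 0 (shut) to 100 (fully open), set as the call begins (- or left out, the last holds). The fingers move at their own pace and stop on an object; the grip force is fixed at half the most. Time passes only in rows, so rows that do not move let the fingers close. It gives the time, the measured TCP pose, the force, the opening and the grip force at its end, in the units of the state.
- bot.get_obs(): the state, without advancing time (a new reading comes with each control period).
- bot.capture(name): name is "scene" or "top"; returns the picture (384x512x3 uint8, red, green, blue); there is no depth.
- bot.camera_model(name): a dict with "fx", "fy", "cx", "cy" (pixels), "dist_coeffs" ([k1, k2, p1, p2, k3] as OpenCV has them; the pictures are not rectified), "position" and "orientation" of the camera in the world. Camera axes: x right, y down, z forward; pixel columns grow to the right and rows downward; lengths in mm; the calibration is good to about 2 mm. A picture is of the moment at which its call begins. camera_model takes no time and is no camera call.
- bot.close_job(): hands the job in; it is judged then, once.
Trained networks look in the newest picture that a camera, given by its name, has taken for a name from the list of things; names that differ only in an ending like _2 or _b are one class to them, and where a whole thing is asked for, a point or a joint stands for the part that bears it (a point fixed in the world has none). Each returns a list of dicts, best first, with "p" (0 to 1); they miss things now and then, are a little off and sometimes report something else, mostly with a low value. They report only what shows in the picture. A call takes as long as a camera call. They do not tell look-alikes from the thing itself.
- bot.outline_of(target, camera): "mask" (384x512 bool, what is visible of it) and "pixel" ([column, row] in pixels, amid what is visible of it).
The state is a dict: "time": time; "joint_positions": joint angles; "dq": joint speeds; "tau": joint torques, N m; "tool_pos": TCP position; "tcp_rot": TCP orientation; "contact_force": force on the tool from outside, world axes, zero at the start; "moment": the same for the moment, N m; "grip_width": finger opening in mm; "finger_force": force on a finger pad.
Only numpy, scipy, OpenCV 4.12 (cv2) and the standard library are available. Lean on these libraries where they do the work, as an engineer would, in place of code of your own. Each camera call takes 0.05 s, during which the arm holds its last target. There are 200 camera calls.

## Working session

There is one attempt and no reset: what is moved stays moved. The work goes in short steps, Python scripts to look and compute and a shell command to move; the robot and the scene stay as the last step left them, time stands still between calls to the robot, and variables do not carry over. Pictures are saved under pics/ and viewed, at most 10 in all, crops included, and the job is handed in when it is done.

```bash
mkdir -p pics
python3 - <<'E'
from plant import bot
import cv2
for n in("scene","top"):
    im=bot.capture(n); cv2.imwrite(f"pics/{n}0.png",im[:,:,::-1])
    m=bot.camera_model(n); print(n,m)
    for t in("brush","pot","stand","mug","candle","speaker"):
        for o in bot.outline_of(t,n): print(t,round(o["p"],2),o["pixel"],o["mask"].sum())
o=bot.get_obs();print(o)
E
```

```text
scene {'fx': 490.79925724508996, 'fy': 490.79925724508996, 'cx': 257.36949877855744, 'cy': 190.9248218313081, 'dist_coeffs': array([-0.20631159,  0.        ,  0.        ,  0.        ,  0.        ]), 'position': array([1051.41995025, -639.08438434, 1112.06637196]), 'orientation': array([-2.47923197,  0.01490277,  0.64675097])}
brush 0.86 [294.1, 128.9] 407
pot 0.61 [225.0, 242.4] 2031
stand 0.9 [330.5, 188.2] 991
stand 0.9 [231.1, 161.4] 973
stand 0.87 [291.1, 155.9] 831
stand 0.71 [251.5, 125.1] 917
mug 0.66 [145.9, 312.0] 1662
candle 0.96 [305.1, 239.0] 1205
candle 0.5 [288.6, 156.2] 757
speaker 0.91 [333.9, 125.0] 1018
top {'fx': 493.00264610091995, 'fy': 493.00264610091995, 'cx': 252.64388548273664, 'cy': 193.99523956690024, 'dist_coeffs': array([-0.06716995,  0.        ,  0.        ,  0.        ,  0.        ]), 'position': array([ 380.77822431,   15.34991123, 1479.07700567]), 'orientation': array([-3.03176199e+00, -2.64843841e-04, -1.56804033e+00])}
brush 0.72 [184.9, 196.1] 256
pot 0.56 [310.8, 187.8] 1170
pot 0.34 [270.6, 129.3] 672
stand 0.92 [233.1, 240.5] 773
stand 0.89 [184
[... 212 characters left out ...]
 'joint_positions': array([-1.32798087e+00,  3.41995111e-01,  1.52413946e+00,  1.33090857e-05,
        1.27539998e+00, -1.46043358e-01]), 'dq': array([-1.00022106e-03,  5.92831853e-04, -5.20939332e-04,  1.53155744e-03,
       -3.57539262e-05, -1.75936668e-04]), 'tau': array([-2.00600945e-03, -4.31031954e+01, -2.44442850e+01,  7.16178655e-02,
        4.80217987e-02, -1.38896604e-05]), 'tool_pos': array([ 199.04823307, -485.80439287,  226.72924961]), 'tcp_rot': array([ 3.14153332e+00, -4.14186757e-06,  3.88854942e-01]), 'contact_force': array([ 0.86631718, -0.95205345,  0.1025183 ]), 'moment': array([-0.07686679, -0.04154461, -0.01731943]), 'finger_force': 0.0, 'grip_width': 91.53718804876176}
```

Run:
```python
import cv2,numpy as np
a=cv2.imread("pics/scene0.png");b=cv2.imread("pics/top0.png")
cv2.imwrite("pics/a.png",cv2.resize(a[80:350,100:400],None,fx=2.2,fy=2.2,interpolation=2)[:600])
cv2.imwrite("pics/b.png",cv2.resize(b[80:300,90:440],None,fx=2.2,fy=2.2,interpolation=2))
```

```text
(no output)
```

View pics/a.png

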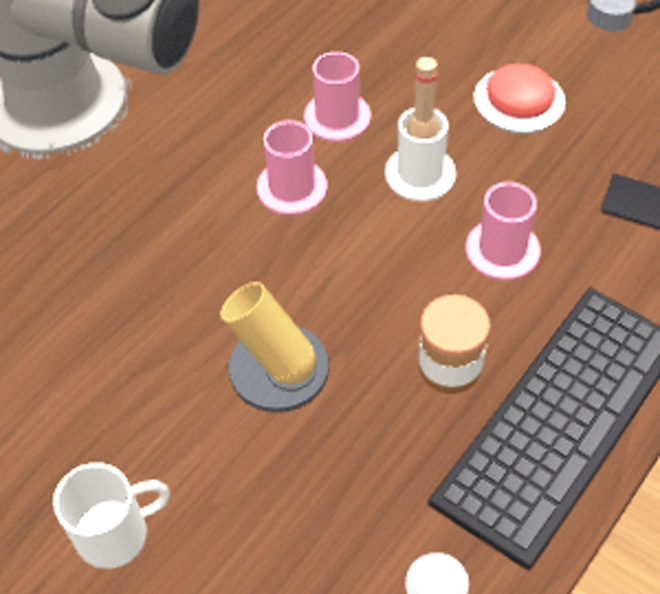

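View pics/b.png

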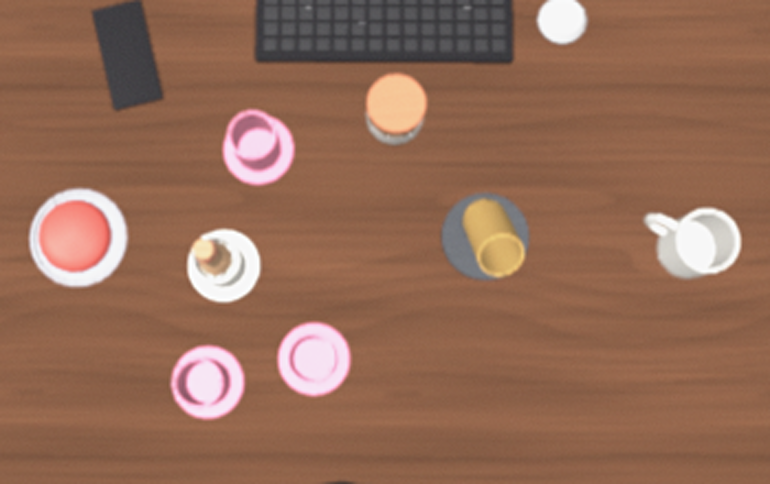

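The job's stand is the white one holding the brush, at scene (291,150) and top (192,200). The three pink look-alikes are at scene (330,188), (231,161) and (251,125), and I rule them out by colour. The crops above already show this clearly. Next I'll fit silhouettes to get the poses.

```bash
cat > h.py <<'E'
import numpy as np,cv2
from plant import bot
from scipy.spatial.transform import Rotation as R
from scipy.optimize import minimize
def proj(P,m):
    Rm=R.from_euler('xyz',m["orientation"]).as_matrix(); t=-Rm.T@m["position"]
    K=np.array([[m["fx"],0,m["cx"]],[0,m["fy"],m["cy"]],[0,0,1]])
    return cv2.projectPoints(np.asarray(P,float).reshape(-1,1,3),cv2.Rodrigues(Rm.T)[0],t,K,m["dist_coeffs"])[0].reshape(-1,2)
a=np.linspace(0,2*np.pi,40)
def ring(c,ax,r):
    ax=np.array(ax,float)/np.linalg.norm(ax); u=np.cross(ax,[.3,1,.1]);u/=np.linalg.norm(u);v=np.cross(ax,u)
    return np.array(c)+r*(np.cos(a)[:,None]*u+np.sin(a)[:,None]*v)
def sil(hulls,m):
    im=np.zeros((384*4,512*4),np.uint8)
    for H in hulls:
        p=cv2.convexHull(((proj(H,m)+.5)*4).astype(np.int32)); cv2.fillConvexPoly(im,p,255)
    return cv2.resize(im,(512,384),interpolation=cv2.INTER_AREA)/255.
Z=[0,0,1]
def pot(q):
    x,y,w=q[:3]; c,s=np.cos(w),np.sin(w); X=np.array([c,s,0])
    o=np.array([x,y,0]); ax=-np.sin(.6)*X+np.cos(.6)*np.array(Z); f=o+15*X+[0,0,40]
    return [np.vstack([ring(o,Z,60),ring(o+[0,0,12],Z,60)]),np.vstack([ring(f+95*ax,ax,30),ring(f,ax,30),ring(f-15*ax,ax,25)])]
def stand(q):
    o=np.array([q[0],q[1],0]); h=[np.vstack([ring(o,Z,48),ring(o+[0,0,8],Z,48)]),np.vstack([ring(o,Z,32),ring(o+[0,0,100],Z,32)])]
    if len(q)>2:
        t=np.array([q[2],q[3],208]); b=np.array([q[0],q[1],8]); d=(t-b)/200
        h+=[np.vstack([ring(t,d,13),ring(b+106*d,d,13)])]
    return h
def fit(model,q0,masks,step):
    ms={n:bot.camera_model(n) for n in masks}
    bl=lambda x:cv2.GaussianBlur(x.astype(float),(0,0),1.0)
    f=lambda q:sum(((bl(sil(model(q),ms[n]))-bl(masks[n]))**2).sum() for n in masks)
    s=np.vstack([q0]+[np.array(q0)+np.eye(len(q0))[i]*step[i] for i in range(len(q0))])
    r=minimize(f,q0,method='Nelder-Mead',options=dict(initial_simplex=s,xatol=.02,fatol=.05,maxiter=500)); return r.x,r.fun
def unproj(px,m,z):
    K=np.array([[m["fx"],0,m["cx"]],[0,m["fy"],m["cy"]],[0,0,1]])
    d=cv2.undistortPoints(np.array([[px]],float),K,m["dist_coeffs"])[0,0]
    d=R.from_euler('xyz',m["orientation"]).apply([*d,1]); return m["position"]+d*(z-m["position"][2])/d[2]
def masks(name,pix,cams=("scene","top")):
    out={}
    for n in cams:
        L=[o for o in bot.outline_of(name,n) if np.hypot(*(np.array(o["pixel"])-pix[n]))<20]
        if L: out[n]=L[0]["mask"]
    return out
E
python3 - <<'E'
from h import *
mt=bot.camera_model("top")
p0=unproj([311,187],mt,20)
M=masks("pot",{"scene":[225,242],"top":[311,188]}); print(p0)
for sub in(list(M),["scene"],["top"]): print("pot",sub,fit(pot,[p0[0],p0[1],0.],{k:M[k] for k in sub},[15,15,.4]))
S=masks("stand",{"scene":[291,153],"top":[193,202]});B=masks("brush",{"scene":[294,129],"top":[185,196]})
U={k:S[k]|B[k] for k in S if k in B}
p=unproj([193,201],mt,8);t=p
for sub in(list(U),["scene"],["top"]): print("stand",sub,fit(stand,[p[0],p[1],p[0],p[1]],{k:U[k] for k in sub},[10,10,10,10]))
for n,px in (("mug",[404,190]),("candle",[270,128]),("speaker",[129,188]),("pink1",[184,253]),("pink2",[233,240]),("pink3",[206,148])): print(n,unproj(px,mt,45).round())
E
```

```text
[ 563.17097768 -158.73528096   20.        ]
pot ['scene', 'top'] (array([ 5.64211673e+02, -1.56879666e+02,  1.36426545e-01]), np.float64(44.540752383910586))
pot ['scene'] (array([ 5.63931368e+02, -1.55868101e+02,  2.03542336e-01]), np.float64(16.049583622445514))
pot ['top'] (array([ 5.63667455e+02, -1.56944137e+02, -7.84469525e-02]), np.float64(24.689489673866625))
stand ['scene', 'top'] (array([523.41412677, 201.40314716, 524.89546309, 198.36811135]), np.float64(20.845331031951023))
stand ['scene'] (array([523.26620113, 201.76703073, 525.06626195, 198.82878465]), np.float64(6.432153005620581))
stand ['top'] (array([523.71446595, 200.29356766, 523.43374099, 189.28320835]), np.float64(11.902635133875403))
mug [ 552. -431.   45.]
candle [737. -36.  45.]
speaker [556. 379.  45.]
pink1 [367. 214.  45.]
pink2 [405.  72.  45.]
pink3 [676. 154.  45.]
```

Run:
```python
from h import *
px={"scene":[225,235],"top":[312,187]};M={}
for n in px:
    im=cv2.imread(f"pics/{n}0.png"); hsv=cv2.cvtColor(im,cv2.COLOR_BGR2HSV)
    m=(hsv[...,0]>16)&(hsv[...,0]<32)&(hsv[...,1]>90)&(hsv[...,2]>80)
    k=cv2.connectedComponents(m.astype(np.uint8))[1]; x,y=px[n]
    M[n]=k==np.bincount(k[y-15:y+15,x-10:x+10][m[y-15:y+15,x-10:x+10]]).argmax(); M[n]=cv2.morphologyEx(M[n].astype(np.uint8),cv2.MORPH_CLOSE,np.ones((9,9)))>0
    print(n,M[n].sum(), M[n].nonzero()[1].min(),M[n].nonzero()[1].max(),M[n].nonzero()[0].min(),M[n].nonzero()[0].max())
    v=im.copy();c=bot.camera_model(n)
    for H in pot([564,-156.5,.14]): cv2.polylines(v,[cv2.convexHull(proj(H,c).round().astype(np.int32))],True,(0,0,255),1)
    v[M[n]]=v[M[n]]//2+np.array([0,100,0],np.uint8)
    globals()['v'+n]=cv2.resize(v[y-45:y+45,x-45:x+45],(400,400),interpolation=0)
cv2.imwrite("pics/c.png",np.hstack([vscene,vtop]))
T=lambda q:pot(q)[1:]
for sub in(list(M),["scene"],["top"]): print(sub,fit(T,[564,-157,.1],{k:M[k] for k in sub},[5,5,.2]))
# yaw only, xy fixed
for sub in(list(M),["scene"],["top"]): print(sub,fit(lambda q:pot([564,-156.5,q[0]])[1:],[.1],{k:M[k] for k in sub},[.2]))
```

```text
scene 1114 200 243 208 254
top 663 301 328 170 205
['scene', 'top'] (array([ 5.66677387e+02, -1.57473336e+02,  1.66091303e-01]), np.float64(19.586432149476906))
['scene'] (array([ 5.67414262e+02, -1.58091789e+02,  1.52671088e-01]), np.float64(13.413377693611098))
['top'] (array([ 5.65489289e+02, -1.56763693e+02,  1.95918936e-01]), np.float64(3.0934889925792444))
['scene', 'top'] (array([0.190625]), np.float64(31.105384221503535))
['scene'] (array([0.190625]), np.float64(24.731642810794405))
['top'] (array([0.203125]), np.float64(5.694932314272856))
```

View pics/c.png

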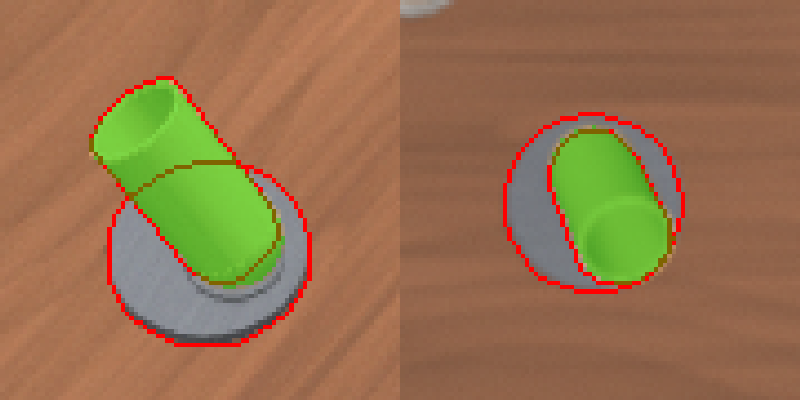

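Measurements, all consistent with the sizes given:

| Thing | Position or angle |
|---|---|
| Stand | (523.5, 201) |
| Brush top | about (525, 198) |
| Pot | (564.5, -157) |
| Pot yaw | about 0.18 |

I'll grip coaxially from above, with the fingers closing in the pot's lean plane.

```bash
python3 -m jog '[[0,0,-4,0,0,-0.15],[0,0,-4,0,0,-0.15],[0,0,-4,0,0,-0.15],[0,0,-4,0,0,-0.15],[0,0,-4,0,0,-0.15],[0,0,-4,0,0,-0.15],[0,0,-4,0,0,-0.15],[0,0,-4,0,0,-0.15],[0,0,-4,0,0,-0.15],[38.5,27.5,0,0,0,0],[38.5,27.5,0,0,0,0],[38.5,27.5,0,0,0,0]]' 100
python3 -m jog '[[38.5,27.5,0,0,0,0],[38.5,27.5,0,0,0,0],[38.5,27.5,0,0,0,0],[38.5,27.5,0,0,0,0],[38.5,27.5,0,0,0,0],[38.5,27.5,0,0,0,0],[38.5,27.5,0,0,0,0],[38.5,27.5,0,0,0,0],[38.5,27.5,0,0,0,0],[38.5,27.5,0,0,0,0],[38.5,27.5,0,0,0,0],[38.5,27.5,0,0,0,0]]'
```

```text
time: 2.2
tool_pos: [261.3, -356.8, 262.6]
tcp_rot: [3.141, -0.0, 1.738]
contact_force: [1.9, -0.1, -0.0]
grip_width: 92.0
finger_force: 0.0
time: 3.4
tool_pos: [509.7, 154.6, 262.8]
tcp_rot: [3.141, 0.0, 1.739]
contact_force: [0.8, 0.3, 0.3]
grip_width: 91.6
finger_force: 0.0
```

```bash
python3 -m jog '[[38,20,0,0,0,-0.01],[0,0,0,0,0,0]]'
python3 - <<'E'
from h import *
im=bot.capture("scene"); o=bot.get_obs(); print(o["tool_pos"].round(1),o["tcp_rot"].round(3),o["joint_positions"].round(3))
cv2.imwrite("pics/d.png",cv2.resize(im[60:210,200:400,::-1],None,fx=3,fy=3,interpolation=2))
E
```

```text
time: 3.6
tool_pos: [523.2, 197.8, 261.8]
tcp_rot: [3.142, -0.001, 1.754]
contact_force: [-0.2, -0.8, 0.0]
grip_width: 92.0
finger_force: 0.0
[522.6 195.5 261.9] [-3.141 -0.     1.753] [0.221 0.38  1.369 0.    1.393 0.039]
```

View pics/d.png

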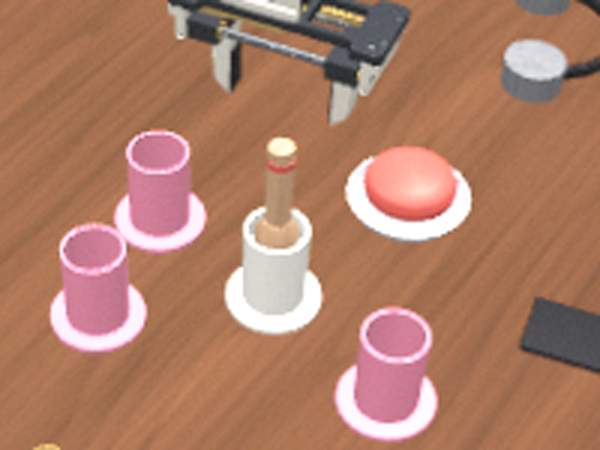

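The fingers straddle the brush in the picture: their midpoint is over the handle top at crop (282,150). I'll descend and grip.

```bash
python3 -m jog '[[3,2,30,0,0,0],[0,0,30,0,0,0],[0,0,30,0,0,0],[0,0,0,0,0,0]]' 100; python3 -m jog '[[0,0,0,0,0,0],[0,0,0,0,0,0],[0,0,0,0,0,0],[0,0,0,0,0,0],[0,0,0,0,0,0],[0,0,0,0,0,0],[0,0,0,0,0,0],[0,0,0,0,0,0]]' 0
```

```text
time: 4.05
tool_pos: [521.4, 195.0, 169.1]
tcp_rot: [-3.133, 0.001, 1.748]
contact_force: [-0.6, -0.1, 0.1]
grip_width: 91.9
finger_force: 0.0
time: 4.85
tool_pos: [523.9, 196.6, 172.6]
tcp_rot: [-3.141, 0.0, 1.749]
contact_force: [-0.2, -0.2, -0.1]
grip_width: 32.9
finger_force: 0.0
```

```bash
python3 -m jog '[[0,0,0,0,0,0],[0,0,0,0,0,0],[0,0,0,0,0,0],[0,0,0,0,0,0],[0,0,0,0,0,0]]' 0; python3 -c "
from plant import bot;o=bot.get_obs();print(o['tool_pos'],o['tcp_rot'])"
```

```text
time: 5.35
tool_pos: [523.9, 196.6, 172.6]
tcp_rot: [-3.141, 0.0, 1.749]
contact_force: [0.1, -0.6, 0.0]
grip_width: 25.2
finger_force: 30.0
[523.92090459 196.62560447 172.60104378] [-3.14140572e+00  1.03335718e-04  1.74880387e+00]
```

```bash
python3 -m jog '[[0,0,-12,0,0,0],[0,0,-24,0,0,0],[0,0,-24,0,0,0],[0,0,-24,0,0,0],[0,0,-24,0,0,0],[0,0,-12,0,0,0],[0,0,0,0,0,0]]'
python3 -m jog '[[-12,-6,0,0,0,0],[-24,-12,0,0,0,0],[-34,-16.6,0,0,0,0],[-34,-16.6,0,0,0,0],[-34,-16.6,0,0,0,0],[-34,-16.6,0,0,0,0],[-34,-16.6,0,0,0,0],[-34,-16.6,0,0,0,0],[-34,-16.6,0,0,0,0],[-34,-16.6,0,0,0,0],[-24,-12,0,0,0,0],[-24,-11,0,0,0,0]]'
python3 -m jog '[[0,0,0,-0.05,0,0],[0,0,0,-0.1,0,0],[0,0,0,-0.1,0,0],[0,0,0,-0.1,0,0],[0,0,0,-0.1,0,0],[0,0,0,-0.1,0,0],[0,0,0,-0.05,0,0],[0,0,0,0,0,0],[0,0,0,0,0,0]]'
python3 - <<'E'
from h import *
im=bot.capture("scene"); o=bot.get_obs(); print(o["tool_pos"].round(1),o["tcp_rot"].round(3),o["joint_positions"].round(3))
t=bot.capture("top")
cv2.imwrite("pics/e0.png",im[:,:,::-1]);cv2.imwrite("pics/e1.png",t[:,:,::-1])
cv2.imwrite("pics/e.png",np.hstack([cv2.resize(v,(400,520),interpolation=2) for v in (im[140:270,160:260,::-1],t[130:260,260:360,::-1])]))
E
```

```text
time: 6.05
tool_pos: [524.7, 196.9, 294.8]
tcp_rot: [3.137, -0.0, 1.749]
contact_force: [-0.6, 0.5, -1.2]
grip_width: 25.4
finger_force: 30.0
time: 7.25
tool_pos: [414.0, -185.8, 291.3]
tcp_rot: [-3.139, -0.002, 1.748]
contact_force: [0.6, -0.9, 0.1]
grip_width: 25.5
finger_force: 30.0
time: 8.15
tool_pos: [415.2, -184.7, 291.9]
tcp_rot: [2.544, -0.001, 1.747]
contact_force: [-0.1, -0.8, -0.6]
grip_width: 25.4
finger_force: 30.0
[ 415.6 -184.7  292.3] [ 2.543 -0.     1.748] [-0.974 -0.054  1.973  0.635  1.051 -1.427]
```

View pics/e.png

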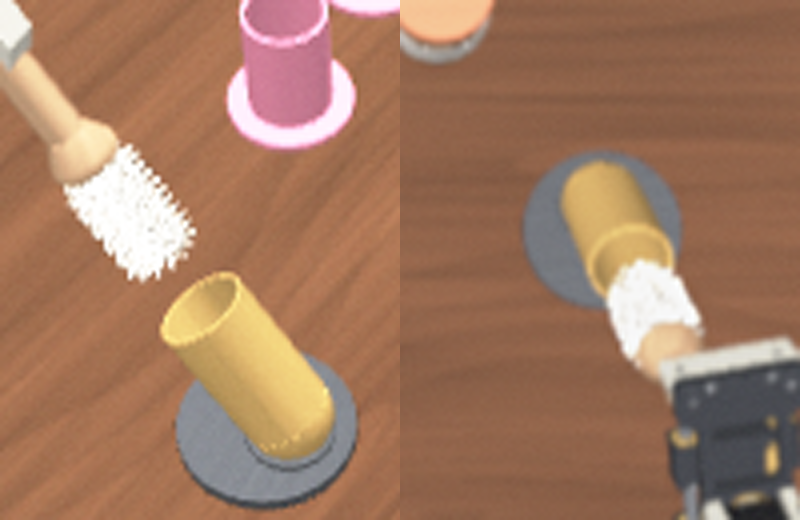

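```bash
cat > b.py <<'E'
from h import *
def brushfit(im,roi,L=164.6):
    o=bot.get_obs(); Rt=R.from_euler('xyz',o["tcp_rot"]).as_matrix(); tcp=o["tool_pos"]; M={}
    for n in im:
        hsv=cv2.cvtColor(im[n],cv2.COLOR_BGR2HSV); m=(hsv[...,1]<45)&(hsv[...,2]>165); k=np.zeros_like(m); a,b,c,d=roi[n]; k[b:d,a:c]=m[b:d,a:c]
        k=cv2.morphologyEx(k.astype(np.uint8),cv2.MORPH_CLOSE,np.ones((3,3)));C=cv2.connectedComponentsWithStats(k); M[n]=C[1]==1+C[2][1:,4].argmax(); print(n,M[n].sum())
    def mod(q):
        d=Rt@np.array([q[0],q[1],1.]);d/=np.linalg.norm(d);e=tcp+Rt@np.array([q[2],q[3],0])*0+d*L
        return [np.vstack([ring(e,d,25.5),ring(e-d*78,d,24)])]
    for s in (list(M),*[[k] for k in M]):
        q,f=fit(lambda q:mod([*q,0,0]),[0,0],{k:M[k] for k in s},[.04,.04]); d=Rt@np.array([*q,1]);d/=np.linalg.norm(d); print(s,q.round(3),round(f,1),"end",(tcp+d*L).round(1),"dir",d.round(3))
E
python3 - <<'E'
from b import *
im={"scene":cv2.imread("pics/e0.png"),"top":cv2.imread("pics/e1.png")}
brushfit(im,{"scene":(170,172,212,212),"top":(310,192,337,226)})
F=np.array([579.3,-154.3,40]);ax=np.array([-.5556,-.1011,.8253])
o=bot.get_obs();Rt=R.from_euler('xyz',o["tcp_rot"]).as_matrix()
print("wanted-actual TCP in tool axes",(Rt.T@(F+294.6*ax-o["tool_pos"])).round(1), "tool z",Rt[:,2].round(3))
E
```

```text
scene 591
top 323
['scene', 'top'] [ 0.019 -0.012] 293.3 end [ 505.  -165.3  155.5] dir [ 0.541  0.117 -0.833]
['scene'] [ 0.036 -0.035] 109.4 end [ 501.4 -163.2  153.5] dir [ 0.519  0.13  -0.845]
['top'] [ 0.019 -0.011] 182.6 end [ 505.2 -165.4  155.6] dir [ 0.542  0.117 -0.832]
wanted-actual TCP in tool axes [ 0.5 -5.5  7.7] tool z [ 0.555  0.1   -0.826]
```

Run:
```python
from b import *
im={"scene":cv2.imread("pics/e0.png"),"top":cv2.imread("pics/e1.png")}
o=bot.get_obs();Rt=R.from_euler('xyz',o["tcp_rot"]).as_matrix();tcp=o["tool_pos"]
out=[]
for n,(x,y) in (("scene",(160,140)),("top",(260,130))):
    c=bot.camera_model(n); v=cv2.resize(im[n][y:y+130,x:x+100],(400,520),interpolation=2)
    dr=lambda H,col:cv2.polylines(v,[((proj(H,c)-[x,y]+.5)*4).round().astype(np.int32)],False,col,1)
    for q,col in (([0,0],(0,0,255)),([.02,-.015],(255,0,0))):
        d=Rt@np.array([*q,1.]);d/=np.linalg.norm(d)
        for s,r in ((0,26),(78,23),(93,22),(106,13)): dr(ring(tcp+d*(164.6-s),d,r),col)
    w=.18;X=np.array([np.cos(w),np.sin(w),0]);p=np.array([564.5,-157,0])+15*X+[0,0,40];ax=-np.sin(.6)*X+np.cos(.6)*np.array(Z)
    dr(ring(p+95*ax,ax,30),(0,200,0)); dr(ring(p+5*ax,ax,30),(0,200,0));dr(ring([564.5,-157,12],Z,60),(0,200,0))
    out.append(v)
cv2.imwrite("pics/f.png",np.hstack(out))
```

```text
(no output)
```

View pics/f.png

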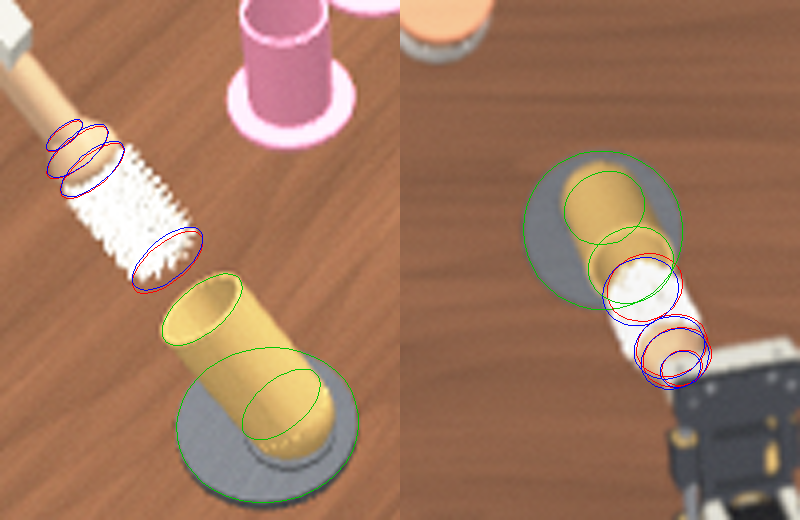

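```bash
python3 -m jog '[[-1.5,-4.5,8,0,0,0],[0,0,15,0,0,0],[0,0,15,0,0,0],[0,0,0,0,0,0],[0,0,0,0,0,0]]'
python3 -m jog '[[0,0,8,0,0,0],[0,0,8,0,0,0],[0,0,8,0,0,0],[0,0,0,0,0,0],[0,0,0,0,0,0]]'
python3 - <<'E'
from h import *
im=bot.capture("scene"); t=bot.capture("top")
cv2.imwrite("pics/g.png",np.hstack([cv2.resize(v,(400,520),interpolation=2) for v in (im[140:270,160:260,::-1],t[130:260,260:360,::-1])]))
E
```

```text
time: 8.75
tool_pos: [433.8, -182.4, 258.5]
tcp_rot: [2.542, -0.001, 1.75]
contact_force: [-0.9, -0.5, -0.4]
grip_width: 25.4
finger_force: 30.0
time: 9.25
tool_pos: [447.1, -180.3, 238.8]
tcp_rot: [2.542, -0.0, 1.749]
contact_force: [-0.3, 0.1, -0.4]
grip_width: 25.3
finger_force: 30.0
```

View pics/g.png

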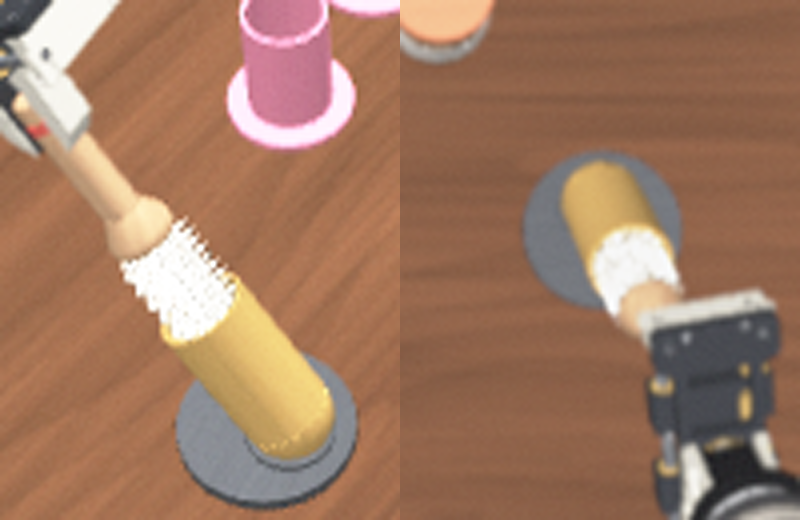

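The bristles are in the mouth, centred and with no contact force. Going on down.

```bash
python3 -m jog '[[0,0,10,0,0,0],[0,0,15,0,0,0],[0,0,15,0,0,0],[0,0,10,0,0,0],[0,0,0,0,0,0],[0,0,0,0,0,0]]'
python3 -m jog '[[0,0,6,0,0,0],[0,0,6,0,0,0],[0,0,4,0,0,0],[0,0,0,0,0,0],[0,0,0,0,0,0]]'
```

```text
time: 9.95
tool_pos: [474.8, -175.3, 197.7]
tcp_rot: [2.542, -0.0, 1.749]
contact_force: [1.0, -0.0, -1.2]
grip_width: 25.5
finger_force: 30.0
time: 10.45
tool_pos: [483.7, -173.8, 184.5]
tcp_rot: [2.542, -0.0, 1.749]
contact_force: [-0.2, -0.1, -0.1]
grip_width: 25.5
finger_force: 30.0
```

```bash
python3 -m jog '[[0,0,3,0,0,0],[0,0,3,0,0,0],[0,0,0,0,0,0],[0,0,0,0,0,0]]'
python3 -m jog '[[0,0,1.5,0,0,0],[0,0,0,0,0,0],[0,0,0,0,0,0]]'
python3 -m jog '[[0,0,1.5,0,0,0],[0,0,0,0,0,0],[0,0,0,0,0,0]]'
```

```text
time: 10.85
tool_pos: [487.0, -173.2, 179.5]
tcp_rot: [2.542, -0.0, 1.749]
contact_force: [-0.0, 0.1, -1.7]
grip_width: 25.5
finger_force: 30.0
time: 11.15
tool_pos: [487.8, -173.1, 178.3]
tcp_rot: [2.542, 0.0, 1.749]
contact_force: [-0.3, 0.6, -1.1]
grip_width: 25.3
finger_force: 30.0
time: 11.45
tool_pos: [488.7, -172.9, 177.1]
tcp_rot: [2.542, 0.0, 1.749]
contact_force: [0.3, 0.5, -1.2]
grip_width: 25.7
finger_force: 30.0
```

```bash
for i in 1; do python3 -m jog '[[0,0,1,0,0,0],[0,0,0,0,0,0],[0,0,0,0,0,0]]'; done
python3 -m jog '[[0,0,1,0,0,0],[0,0,0,0,0,0],[0,0,0,0,0,0]]'
```

```text
time: 11.75
tool_pos: [489.2, -173.2, 177.0]
tcp_rot: [2.541, 0.001, 1.749]
contact_force: [-8.1, -0.7, 8.7]
grip_width: 25.8
finger_force: 30.0
time: 12.05
tool_pos: [489.8, -173.3, 176.9]
tcp_rot: [2.54, 0.002, 1.749]
contact_force: [-12.8, -0.9, 15.3]
grip_width: 25.1
finger_force: 30.0
```

Floor contact is confirmed at about 10–20 N. Up 66, then down 65 for the next stroke.

```bash
python3 -m jog '[[0,0,-6,0,0,0],[0,0,-12,0,0,0],[0,0,-15,0,0,0],[0,0,-15,0,0,0],[0,0,-12,0,0,0],[0,0,-6,0,0,0],[0,0,0,0,0,0],[0,0,0,0,0,0],[0,0,0,0,0,0]]'
python3 - <<'E'
from h import *
im=bot.capture("scene"); t=bot.capture("top")
cv2.imwrite("pics/i.png",np.hstack([cv2.resize(v,(400,520),interpolation=2) for v in (im[140:270,160:260,::-1],t[130:260,260:360,::-1])]))
E
```

```text
time: 12.95
tool_pos: [453.1, -179.1, 229.5]
tcp_rot: [2.542, -0.001, 1.749]
contact_force: [-0.3, -0.1, -0.9]
grip_width: 25.1
finger_force: 30.0
```

View pics/i.png

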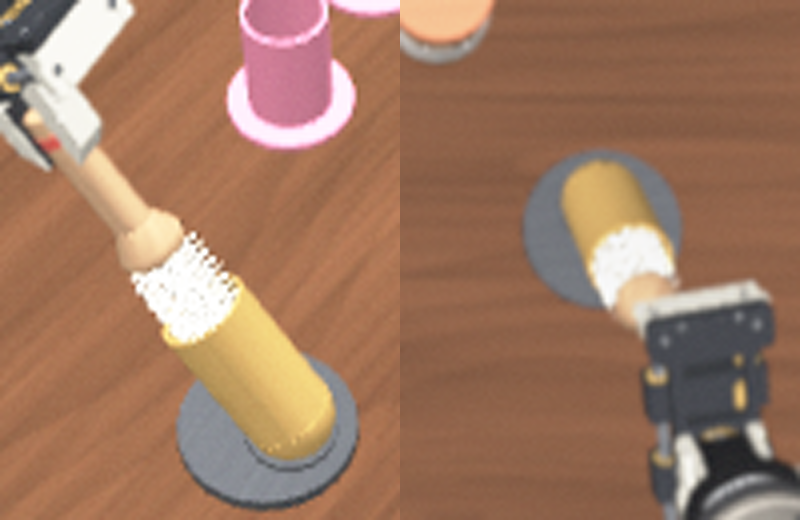

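The pot is unmoved and more than half of the bristles show. Stroke 2.

```bash
python3 -m jog '[[0,0,8,0,0,0],[0,0,16,0,0,0],[0,0,16,0,0,0],[0,0,14,0,0,0],[0,0,7,0,0,0],[0,0,2,0,0,0],[0,0,1.5,0,0,0],[0,0,0,0,0,0],[0,0,0,0,0,0],[0,0,0,0,0,0]]'
```

```text
time: 14.05
tool_pos: [489.0, -173.1, 177.1]
tcp_rot: [2.541, 0.001, 1.748]
contact_force: [-0.0, 0.3, -0.8]
grip_width: 25.6
finger_force: 30.0
```

```bash
python3 -m jog '[[0,0,1,0,0,0],[0,0,0,0,0,0],[0,0,0,0,0,0]]'
```

```text
time: 14.35
tool_pos: [489.5, -173.3, 176.7]
tcp_rot: [2.541, 0.002, 1.749]
contact_force: [-6.4, -0.9, 7.4]
grip_width: 25.4
finger_force: 30.0
```

Floor touched at about 10 N. I'll repeat the up stroke, then stroke 3 with a firmer end.

```bash
python3 -m jog '[[0,0,-6,0,0,0],[0,0,-12,0,0,0],[0,0,-15,0,0,0],[0,0,-15,0,0,0],[0,0,-12,0,0,0],[0,0,-6,0,0,0],[0,0,0,0,0,0],[0,0,0,0,0,0],[0,0,0,0,0,0]]'
python3 -m jog '[[0,0,8,0,0,0],[0,0,16,0,0,0],[0,0,16,0,0,0],[0,0,14,0,0,0],[0,0,7,0,0,0],[0,0,3,0,0,0],[0,0,2.2,0,0,0],[0,0,0,0,0,0],[0,0,0,0,0,0],[0,0,0,0,0,0]]'
```

```text
time: 15.25
tool_pos: [452.8, -179.1, 229.9]
tcp_rot: [2.542, -0.001, 1.749]
contact_force: [-0.0, 0.1, -0.3]
grip_width: 25.4
finger_force: 30.0
time: 16.25
tool_pos: [489.6, -172.9, 176.2]
tcp_rot: [2.541, 0.001, 1.749]
contact_force: [-5.5, -0.6, 5.9]
grip_width: 25.8
finger_force: 30.0
```

```bash
python3 -m jog '[[0,0,-6,0,0,0],[0,0,-12,0,0,0],[0,0,-15,0,0,0],[0,0,-15,0,0,0],[0,0,-15,0,0,0],[0,0,-15,0,0,0],[0,0,-15,0,0,0],[0,0,-15,0,0,0],[0,0,-15,0,0,0],[0,0,-12,0,0,0],[0,0,-6,0,0,0],[0,0,0,0,0,0]]'
python3 -m jog '[[0,0,0,0.05,0,0],[0,0,0,0.1,0,0],[0,0,0,0.1,0,0],[0,0,0,0.1,0,0],[0,0,0,0.1,0,0],[0,0,0,0.1,0,0],[0,0,0,0.05,0,0],[0,0,0,0,0,0],[0,0,0,0,0,0]]'
```

```text
time: 17.45
tool_pos: [411.0, -187.3, 293.0]
tcp_rot: [2.541, 0.002, 1.748]
contact_force: [0.5, 0.6, -0.5]
grip_width: 25.6
finger_force: 30.0
time: 18.35
tool_pos: [411.4, -186.4, 291.4]
tcp_rot: [3.141, -0.001, 1.75]
contact_force: [-0.5, 0.0, -0.7]
grip_width: 25.6
finger_force: 30.0
```

```bash
python3 -m jog '[[12,6,0,0,0,0],[24,12,0,0,0,0],[34,17.1,0,0,0,0],[34,17.1,0,0,0,0],[34,17.1,0,0,0,0],[34,17.1,0,0,0,0],[34,17.1,0,0,0,0],[34,17.1,0,0,0,0],[34,17.1,0,0,0,0],[34,17.1,0,0,0,0],[24,12,0,0,0,0],[25,12,0,0,0,0]]'
python3 -m jog '[[0,0,0,0,0,0],[0,0,0,0,0,0],[0,0,0,0,0,0]]'
python3 - <<'E'
from b import *
im={n:np.ascontiguousarray(bot.capture(n)[:,:,::-1]) for n in("scene","top")}
o=bot.get_obs();Rt=R.from_euler('xyz',o["tcp_rot"]).as_matrix();tcp=o["tool_pos"];print(tcp.round(1),o["tcp_rot"].round(3))
out=[]
for n,(x,y) in (("scene",(245,70)),("top",(140,140))):
    c=bot.camera_model(n); v=cv2.resize(im[n][y:y+130,x:x+100],(400,520),interpolation=2)
    dr=lambda H,col:cv2.polylines(v,[((proj(H,c)-[x,y]+.5)*4).round().astype(np.int32)],False,col,1)
    d=Rt[:,2]
    for s,r in ((0,26),(78,23),(93,22),(106,13)): dr(ring(tcp+d*(164.1-s),d,r),(0,0,255))
    for h,r in ((8,48),(100,32),(100,28)): dr(ring([523.5,201.2,h],Z,r),(0,160,0))
    out.append(v)
cv2.imwrite("pics/j.png",np.hstack(out))
E
```

```text
time: 19.55
tool_pos: [523.5, 197.9, 292.3]
tcp_rot: [3.141, -0.001, 1.749]
contact_force: [-0.4, 0.5, 0.6]
grip_width: 25.8
finger_force: 30.0
time: 19.85
tool_pos: [523.6, 195.5, 292.2]
tcp_rot: [-3.142, 0.0, 1.748]
contact_force: [-0.2, 0.5, 0.5]
grip_width: 25.3
finger_force: 30.0
[523.8 195.2 292.4] [3.141 0.    1.747]
```

View pics/j.png

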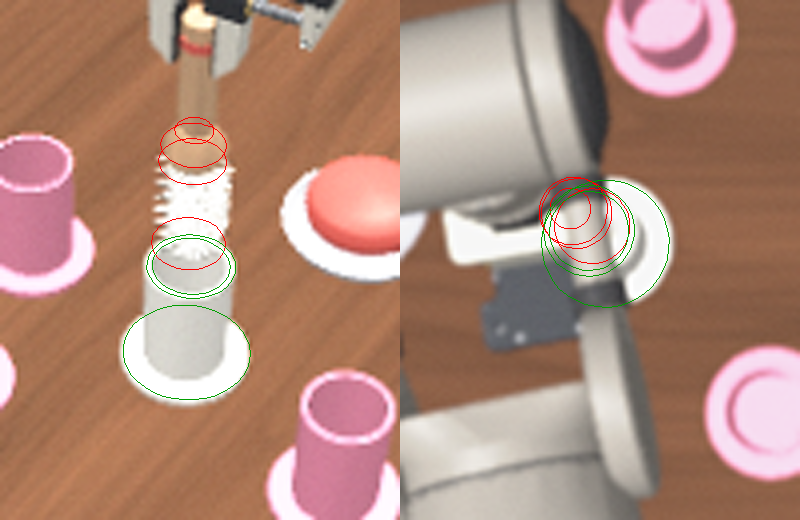

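```bash
python3 -m jog '[[1.5,0,8,0,0,0],[0,0,16,0,0,0],[0,0,16,0,0,0],[0,0,10,0,0,0],[0,0,0,0,0,0],[0,0,0,0,0,0]]'
python3 -m jog '[[0,0,8,0,0,0],[0,0,12,0,0,0],[0,0,12,0,0,0],[0,0,12,0,0,0],[0,0,8,0,0,0],[0,0,6,0,0,0],[0,0,4,0,0,0],[0,0,0,0,0,0],[0,0,0,0,0,0],[0,0,0,0,0,0]]'
```

```text
time: 20.55
tool_pos: [523.9, 197.5, 242.3]
tcp_rot: [3.141, 0.0, 1.748]
contact_force: [0.0, -0.1, -0.2]
grip_width: 25.4
finger_force: 30.0
time: 21.55
tool_pos: [524.1, 197.7, 180.5]
tcp_rot: [3.141, -0.0, 1.749]
contact_force: [0.2, -0.7, -1.5]
grip_width: 25.5
finger_force: 30.0
```

```bash
python3 -m jog '[[0,0,3,0,0,0],[0,0,3,0,0,0],[0,0,1,0,0,0],[0,0,0,0,0,0],[0,0,0,0,0,0]]'
python3 -m jog '[[0,0,1,0,0,0],[0,0,0,0,0,0],[0,0,0,0,0,0]]'
```

```text
time: 22.05
tool_pos: [523.8, 197.6, 173.0]
tcp_rot: [-3.142, 0.0, 1.749]
contact_force: [-0.2, -0.7, -0.7]
grip_width: 24.9
finger_force: 30.0
time: 22.35
tool_pos: [524.0, 197.7, 172.6]
tcp_rot: [3.141, 0.0, 1.749]
contact_force: [-0.0, -0.1, 4.4]
grip_width: 25.3
finger_force: 30.0
```

The brush is home: 4 N at z = 172.6, the same height as when I first gripped it. Release and retreat.

```bash
python3 -m jog '[[0,0,0,0,0,0],[0,0,0,0,0,0],[0,0,0,0,0,0],[0,0,0,0,0,0],[0,0,0,0,0,0],[0,0,0,0,0,0],[0,0,0,0,0,0],[0,0,0,0,0,0],[0,0,0,0,0,0],[0,0,0,0,0,0]]' 100
python3 -m jog '[[0,0,-8,0,0,0],[0,0,-20,0,0,0],[0,0,-30,0,0,0],[0,0,-30,0,0,0],[0,0,-20,0,0,0],[-40,0,0,0,0,0],[-40,0,0,0,0,0],[-40,0,0,0,0,0],[-40,0,0,0,0,0],[-40,0,0,0,0,0],[-20,0,0,0,0,0],[0,0,0,0,0,0]]'
python3 - <<'E'
from h import *
im={n:np.ascontiguousarray(bot.capture(n)[:,:,::-1]) for n in("scene","top")}
cv2.imwrite("pics/k.png",np.hstack([cv2.resize(im["scene"][80:260,150:350],(400,360)),cv2.resize(im["top"][100:280,120:320],(400,360))]))
S=masks("stand",{"scene":[291,153],"top":[193,202]});B=masks("brush",{"scene":[294,129],"top":[185,196]})
U={k:S[k]|B[k] for k in S if k in B};print(list(U))
if U: print(fit(stand,[523.5,201,524,198],U,[5,5,5,5]))
E
```

```text
time: 23.35
tool_pos: [523.8, 197.6, 172.1]
tcp_rot: [3.142, 0.0, 1.749]
contact_force: [0.0, -0.0, 0.1]
grip_width: 92.0
finger_force: 0.0
time: 24.55
tool_pos: [563.1, -21.7, 280.4]
tcp_rot: [3.141, 0.001, 1.745]
contact_force: [-0.2, 0.4, 0.3]
grip_width: 92.0
finger_force: 0.0
['scene', 'top']
(array([525.5449053 , 199.74815869, 523.87157524, 199.06944818]), np.float64(283.54307966909255))
```

View pics/k.png

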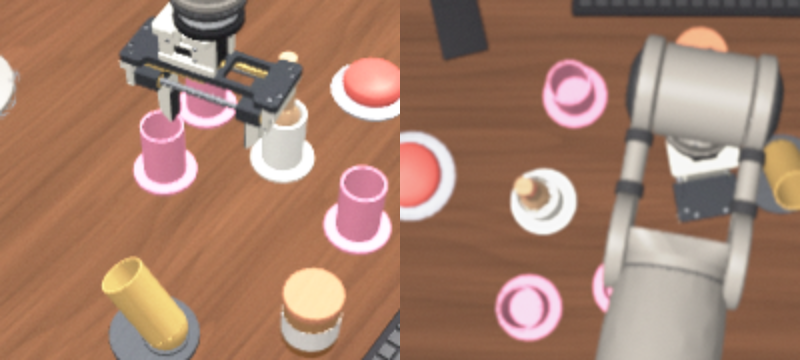

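The brush stands upright in the white stand, with its handle top at right-panel (523,187). The pot and the visible bystanders are where they were, and the arm touches nothing.

```bash
python3 -c "
from plant import bot;print(bot.close_job())"
```

```text
the job is handed in; nothing more can be done
None
```

I scrubbed the pot with three full strokes down to the floor, put the brush back home in its white stand, let go, and handed the job in at about 25 s; no verdict was returned.

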